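Hold the two release keys until the carrier has run out

TASK

At the carrier release station, press the two black square keys down together with your two fingertips, and keep both held fully down until the sliding carrier with the brush head in it has run by itself all the way out to the rubber end stop; then let both keys come up and move clear. Do not touch, push or lift the carrier or the brush head, do not press one key without the other, and leave the round start button and everything else on the table as they are.

Things in the scene. Friction and masses are not known exactly. Their poses are not given: they have to be found in the camera images.
- station: Fixed release station: dark steel plate 300 (x) x 160 (y) x 20 mm. Origin: centre of its underside, on the table. x runs from the keys at the near end to the rubber end stop (x = 124 to 140 mm, top 50 mm above the table). Grey key housing 50 x 120 mm, top 45 mm above the table, centred at x = -120 mm. Aluminium guide rails, top 48 mm, at y = +-63 mm.
- key_l_top (a point): Centre of the top face of the left key (station y = +32 mm), a level flat square black cap 28 x 28 mm, 60 mm above the table when up; it moves down with the key. The two key centres lie 64 mm apart along the station's y axis, with 36 mm clear between the caps. This frame's axes are the station's.
- key_r_top (a point): Centre of the top face of the right key (station y = -32 mm), the same as the left one.
- key_l (a joint): How far the left key is pressed, in m: 0 up, 0.009 fully down on its stop. Springs back: 1.8 N starts it, 5.3 N holds it fully down. Each key carries a steel stop pin, 45 mm beyond its centre towards the end stop, that sinks with it; the two pins hold back the carrier's tail crossbar, which is freed only while both keys are down more than 6 to 7 mm.
- key_r (a joint): How far the right key is pressed; as the left.
- carrier (a joint): How far the carrier has run along station +x, in m: 0 held by the pins, 0.070 out at the end stop. Its own spring pushes it with 3 N against a damper: once freed it takes 4 to 5 s for the whole run.
- carrier_center (a point): Centre of the inner floor of the carrier's aluminium tray, 39 mm above the table; the tray is 100 x 104 mm with 5 mm walls, top 54 mm above the table, and moves with the carrier. Axes are the station's. A neck and a 96 mm wide tail crossbar (top 48 mm) reach back from it to just behind the stop pins.
- part_center (a point): Middle of the brush head lying loose in the carrier's tray: a white stick about 75 mm long and 12 mm thick with a round blue-bristled end, along its x. Highest point 55 mm above the table. Only to be carried along by the carrier.
- start_button (a joint): How far the round grey start button on its separate grey box (75 x 75 x 45 mm, beside the station) is pressed, in m: 0 up, 0.006 down. Not to be pressed.
- start_box: The fixed grey box 75 x 75 x 45 mm that carries the round start button (32 mm across, top 63 mm above the table); origin at the centre of its underside. It stands at the left or the right of the station.
- bottle: Clear plastic bottle, 62 mm across and 190 mm tall, standing; origin at the centre of its underside. It stands on the other side of the station from the start box.
- loose_brush: A loose brush head like the one in the carrier, lying on the table to the right of the key housing; origin under its middle, long axis along its x.
- driver: A screwdriver lying on the table to the left of the key housing; origin under its middle.
- mouse: A black computer mouse 105 x 60 x 35 mm; origin at the centre of its underside.
- red_tray: Red plastic tray 236 x 156 x 60 mm with a few brush heads, at one side of the table; origin at the centre of its underside.
- carton: Open cardboard carton 200 x 140 x 60 mm full of brush heads, at the other side of the table; origin at the centre of its underside.

How it is judged:
On the way, in this order (a step that is already met when the one before it is completed fails the run):
1. both keys are down together under the fingers and the carrier sets off (value of joint each of key_l, key_r above 0.006 m and value of joint carrier between 0.003 and 0.05 m and contact force between the fingers and key_l above 0.5 N and contact force between the fingers and key_r above 0.5 N), for 0.1 s.
2. the carrier is out at its end stop with both keys still held down (value of joint each of key_l, key_r above 0.006 m and value of joint carrier above 0.065 m), for 0.1 s.
At the end, for the whole second after the job is handed in: The carrier is out at its end stop (beyond 65 of 70 mm), both keys are up again (within 2 mm), and the brush head lies at rest in the carrier's tray (value of joint carrier above 0.065 m and value of joint each of key_l, key_r below 0.002 m and linear speed of part below 0.02 m/s and x of part_center in the frame of carrier_center between -0.05 and 0.05 m and y of part_center in the frame of carrier_center between -0.052 and 0.052 m and z of part_center in the frame of carrier_center between -0.005 and 0.02 m); the robot touches nothing.
It fails at once if one key pressed (over 6 mm) while the other is still up (under 1 mm) before the carrier has run out (value of joint carrier below 0.06 m and ((value of joint key_l above 0.006 m and value of joint key_r below 0.001 m) or (value of joint key_r above 0.006 m and value of joint key_l below 0.001 m))).
It fails at once if a key let up (under 4 mm) while the carrier is on its way (value of joint carrier between 0.004 and 0.062 m and value of joint any of key_l, key_r below 0.004 m).
It fails at once if the robot touches the carrier or the brush head (over 1 N) (contact force between any of the fingers, the arm and carrier above 1 N or contact force between any of the fingers, the arm and part above 1 N).
It fails at once if the brush head is lifted out of the carrier or leaves it (z of part_center in the frame of carrier_center above 0.03 m or x of part_center in the frame of carrier_center above 0.06 m or x of part_center in the frame of carrier_center below -0.06 m).
It fails at once if the start button is pressed (over 2 mm), or something else on the table is lifted or shifted by more than 25 mm (value of joint start_button above 0.002 m or distance of any of bottle, loose_brush, driver, mouse, red_tray, carton from where it was at the start of the episode above 0.025 m).
It also fails if it takes over 38 s, if anything falls off the work surface, if the arm or the gripper's body presses on something with over 40 N, if the wrist force passes 120 N, or if a joint passes its speed limit or range.

ROBOT

A 6-joint arm with a two-finger parallel gripper is mounted at the origin on the work surface. World frame = base frame: x ahead of the robot, y to its left, z up, the work surface at z = 0. Lengths are in m, angles in rad, forces in N, time in s.
With the tool pointing down it reaches from about 0.35 to 0.975 m from the base axis. Payload 4.9 kg.
Tool frame: the origin (TCP) lies midway between the tips of the shut fingers; the grasp point (between the pads) lies 19 mm behind it; z points along the fingers, y is the direction in which the jaws open and shut (so a half turn about z gives the same grasp; the last joint's range is limited). The gripper opens to 85 mm and grips with 20 to 120 N. Pads are 22 mm wide; open, the fingers measure 114 mm over their backs; the gripper's body (76 mm by 85 mm) begins 54 mm behind the grasp point. The pads swing forward as they close: fully open they stand 13 mm farther back than shut.
Start: joints at [-1.225, 0.053, 1.613, -0, 1.476, -0.119], TCP at [0.28, -0.559, 0.231] pointing down, gripper open.
Joint ranges: [-3.01, 3.01], [-1.01, 2.22], [0.06, 2.58], [-1.02, 4.17], [0.09, 2.62], [-3.14, 3.14]. Speed limits (rad/s): [2.57, 2.57, 3.14, 3.14, 3.14, 3.14].

INTERFACE

Orientations are given as a rotation vector (axis times angle).
In Python, from station import ctrl gives the robot as it stands.
- The arm moves only by the shell command python3 -m jog 'ROWS' [FORCE]. ROWS is JSON, one flat list of numbers, 7 for each row, row after row: the opening, from 0 (shut) to 1 (fully open), then the shift along the tool's x, y, z in m, then the turn, a rotation vector about the tool's x, y, z in degrees. A call has 1 to 10 rows; each row shifts and turns the commanded pose from where the row before left it, along the tool's axes as they then stand; what a row does not reach is not made up. A row lasts 1/8 s, in which the tool goes at most 62.5 mm and 10.7 degrees, less where a joint would pass 70% of its speed; a pose out of reach is approached as far as the arm can. A call with a gripper value outside its range is refused whole. The fingers move at their own pace and stop on an object; FORCE is the grip in N (left out, the last holds). Time passes only in rows, so rows that do not move let the fingers close. It gives the time, the measured TCP pose, the force and the opening at its end, in the units of the state.
- ctrl.get_obs(): the state, without advancing time (a new reading comes with each control period).
- ctrl.get_image(name): name is "scene" or "top"; returns a dict with "image" (384x512x3 uint8, blue, green, red), "camera_matrix" (3x3 intrinsics, pixels), "rvec" (rotation vector, rad) and "tvec" (3), from world to camera coordinates, as OpenCV has them. Camera axes: x right, y down, z forward; pixel columns grow to the right and rows downward; lengths in m; the calibration is good to about 2 mm. A picture is of the moment at which its call begins. There is no depth.
- ctrl.finish_job(): hands the job in, once; it reports no verdict.
Trained networks look in a picture, given as the dict that the camera call returned (one of the last four; its "shot" number tells which), for a name from the list of things; names that differ only in an ending like _2 or _b are one class to them, and where a whole thing is asked for, a point or a joint stands for the part that bears it (a point fixed in the world has none). Each returns a list of dicts, best first, with "p" (0 to 1); they miss things now and then, are a little off and sometimes report something else, mostly with a low value. They report only what shows in the picture. A call takes as long as a camera call.
- ctrl.boxes_of(target, picture): "box" ([centre column, centre row, width, height] in pixels, round what is visible of it).
The state is a dict: "t": time; "q": joint angles; "dq": joint speeds; "effort": joint torques, N m; "tool_pos": TCP position; "tool_rot": TCP orientation; "contact_force": force on the tool from outside, world axes, zero at the start; "wrist_torque": the same for the moment, N m; "opening": finger opening in m.
Only numpy, scipy, OpenCV 4.12 (cv2) and the standard library are available. Lean on these libraries where they do the work, as an engineer would, in place of code of your own. Each camera call takes 0.05 s, during which the arm holds its last target. There are 200 camera calls.

## Working session

There is one attempt and no reset: what is moved stays moved. The work goes in short steps, Python scripts to look and compute and a shell command to move; the robot and the scene stay as the last step left them, time stands still between calls to the robot, and variables do not carry over. Pictures are saved under pics/ and viewed, about 8 in all and at most 12, crops included, and the job is handed in when it is done.

```bash
mkdir -p pics; cat > h.py <<'E'
import numpy as np, cv2
from station import ctrl
def ray(im,u,v,z):
    R=cv2.Rodrigues(np.array(im["rvec"],float))[0];t=np.array(im["tvec"],float).ravel()
    d=R.T@np.linalg.inv(np.array(im["camera_matrix"]))@np.array([u,v,1.]);c=-R.T@t
    return c+d*(z-c[2])/d[2]
def proj(im,p):
    return cv2.projectPoints(np.array(p,float).reshape(-1,3),np.array(im["rvec"],float),np.array(im["tvec"],float),np.array(im["camera_matrix"],float),None)[0].reshape(-1,2)
E
python3 - <<'E'
from h import *
for n in("top","scene"):
    im=ctrl.get_image(n);cv2.imwrite(f"pics/{n}0.png",im["image"])
    R=cv2.Rodrigues(np.array(im["rvec"],float))[0];print(n,-R.T@np.array(im["tvec"]).ravel())
    for k,z in(("key_l_top",.06),("key_r_top",.06),("station",.02),("carrier_center",.045),("start_box",.045),("start_button",.06),("bottle",0.1)):
        for b in ctrl.boxes_of(k,im)[:3]: print(k,round(b["p"],2),np.round(b["box"],1),np.round(ray(im,*b["box"][:2],z),3))
o=ctrl.get_obs();print({k:np.round(v,3) for k,v in o.items()})
E
```

```text
top [0.29601646 0.02253499 1.69654139]
key_l_top 0.74 [239.2 161.9  39.4  42.7] [0.622 0.06  0.06 ]
key_l_top 0.63 [225.1 185.5   8.3  12.8] [0.541 0.11  0.06 ]
key_r_top 0.66 [242.3 187.8   7.8  11.6] [0.532 0.051 0.06 ]
station 0.85 [237.3 153.8  59.6  92.7] [0.659 0.068 0.02 ]
carrier_center 0.95 [239.4 160.6  36.6  45.1] [0.63  0.06  0.045]
carrier_center 0.34 [188.  193.9  10.2  52.9] [0.516 0.238 0.045]
start_box 0.62 [195.3 143.1  27.4  26.5] [0.694 0.213 0.045]
start_button 0.6 [192.1 138.2   9.7  11.7] [0.708 0.222 0.06 ]
start_button 0.37 [274.6 194.6  13.   17.4] [ 0.507 -0.058  0.06 ]
bottle 0.65 [288.6 151.2  25.4  21.3] [ 0.648 -0.107  0.1  ]
scene [ 0.90114433 -0.4255928   1.0265023 ]
key_l_top 0.47 [289.1 180.   19.8  27.8] [0.561 0.102 0.06 ]
key_r_top 0.61 [289.9 179.2  14.   20.2] [0.561 0.107 0.06 ]
key_r_top 0.47 [ 99.5 328.2 109.9 111.6] [ 0.513 -0.573  0.06 ]
key_r_top 0.44 [276.2 188.9   8.4  20.1] [0.554 0.049 0.06 ]
station 0.73 [304.4 215.1  97.9  99.5] [0.667 0.06  0.02 ]
carrier_center 0.64 [298.9 203.4  50.9  52. ] [0.635 0.067 0.045]
start_box 0.95 [346.6 189.1  35.6  28.2] [0.709 0.214 0.045]
start_button 0.4 [346.3 183.9  10.    5.4] [0.7  0.22 0.06]
bottle 0.87 [271.8 242.1  27.4  38.1] [ 0.676 -0.107  0.1  ]
{'t': np.float64(0.8), 'q': array([-1.225,  0.053,  1.613, -0.   ,  1.476, -0.119]), 'dq': array([-0.001,  0.002,  0.001,  0.   ,  0.   ,  0.001]), 'effort': array([-1.0000e-03, -3.9364e+01, -3.7044e+01, -0.0000e+00,  0.0000e+00,
        0.0000e+00]), 'tool_pos': array([ 0.28 , -0.559,  0.231]), 'tool_rot': array([ 3.057,  0.724, -0.   ]), 'contact_force': array([-0.016, -0.499,  0.436]), 'wrist_torque': array([-0.011,  0.015,  0.03 ]), 'opening': np.float64(0.086)}
```

View pics/top0.png

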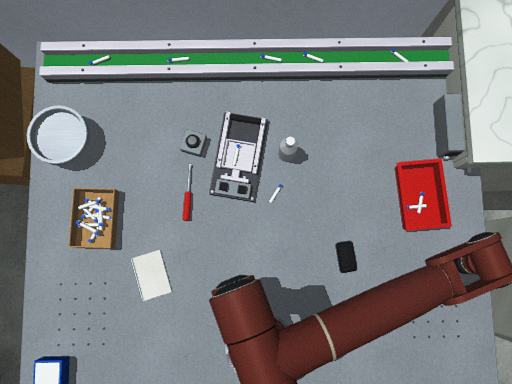

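View pics/scene0.png

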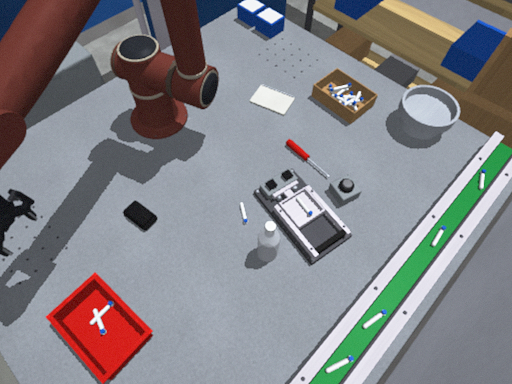

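The top view shows the two keys near (223,185) and (244,188), and the station slightly rotated. I'll segment the caps in both views and check them against the model.

```bash
python3 - <<'E'
from h import *
out=[]
for n,(u0,v0,w,h) in(("top",(200,105,75,100)),("scene",(245,160,110,110))):
    im=ctrl.get_image(n);g=cv2.cvtColor(im["image"],cv2.COLOR_BGR2GRAY)
    m=(g<60).astype(np.uint8)
    N,L,S,C=cv2.connectedComponentsWithStats(m)
    for i in range(1,N):
        u,v=C[i]
        if u0<u<u0+w and v0<v<v0+h and S[i,4]>15: print(n,S[i],np.round(C[i],2),np.round(ray(im,u,v,.06),4))
    c=cv2.resize(im["image"][v0:v0+h,u0:u0+w],None,fx=5,fy=5,interpolation=cv2.INTER_CUBIC)
    out.append(cv2.copyMakeBorder(c,0,550-c.shape[0],0,0,cv2.BORDER_CONSTANT)[:, :420] if n=="scene" else cv2.copyMakeBorder(c,0,550-c.shape[0],0,0,cv2.BORDER_CONSTANT))
cv2.imwrite("pics/crop1.png",np.hstack(out))
E
```

```text
top [227 114  34  24 242] [242.18 120.62] [0.7679 0.0483 0.06  ]
top [256 121  12  55 126] [261.99 148.21] [ 0.6688 -0.0187  0.06  ]
top [219 182   9  10  63] [223.41 186.21] [0.5386 0.1153 0.06  ]
top [249 185   4  14  24] [250.67 191.58] [0.5186 0.0228 0.06  ]
top [238 186   9   8  62] [241.87 189.5 ] [0.5262 0.0526 0.06  ]
top [227 197  18   3  21] [235.71 197.9 ] [0.4978 0.0739 0.06  ]
scene [282 170  11  10  67] [286.69 174.7 ] [0.5418 0.1122 0.06  ]
scene [266 180  11  10  72] [270.88 184.31] [0.5303 0.0495 0.06  ]
scene [339 180  15  13  81] [344.83 187.72] [0.7052 0.2049 0.06  ]
scene [259 189   9  11  27] [263.04 194.33] [0.5379 0.0053 0.06  ]
scene [254 192  59  73 307] [287.72 232.72] [ 0.6792 -0.0383  0.06  ]
scene [315 214  31  40 275] [330.57 238.48] [0.7802 0.0358 0.06  ]
```

View pics/crop1.png

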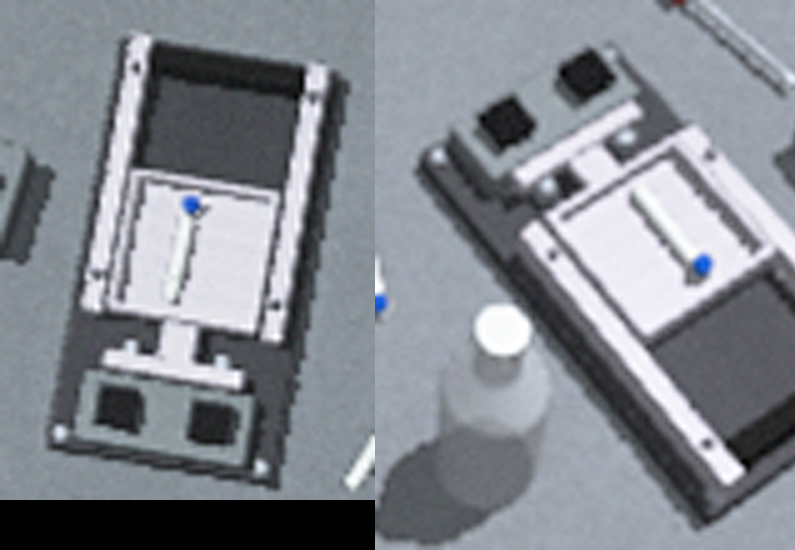

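```bash
cat >> h.py <<'E'
L=np.array([.539,.1155]);Rr=np.array([.527,.0525])
mid=(L+Rr)/2;yv=(L-Rr)/np.linalg.norm(L-Rr);xv=np.array([yv[1],-yv[0]]);org=mid+.12*xv
def st(x,y,z): return np.r_[org+x*xv+y*yv,z]
def err():
    from scipy.spatial.transform import Rotation as Q
    o=ctrl.get_obs();R=Q.from_rotvec(o["tool_rot"]).as_matrix()
    tgt=np.r_[mid,.06];ty=np.r_[yv,0];
    if R[:,1]@ty<0: ty=-ty
    z=np.array([0,0,-1.]);G=np.c_[np.cross(ty,z),ty,z]
    print("t",o["t"],"pos",np.round(o["tool_pos"],4),"shift tool",np.round(R.T@(tgt-o["tool_pos"]),4),"station",np.round(np.r_[xv@(o["tool_pos"][:2]-mid),yv@(o["tool_pos"][:2]-mid)],4),"turn deg",np.round(np.degrees(Q.from_matrix(R.T@G).as_rotvec()),2),"F",np.round(o["contact_force"],2),"open",np.round(o["opening"],4))
E
python3 - <<'E'
from h import *
print(mid,xv,org);err();out=[]
for n,(u0,v0,w,h) in(("top",(200,105,75,100)),("scene",(245,160,110,110))):
    im=ctrl.get_image(n);c=cv2.resize(im["image"][v0:v0+h,u0:u0+w],None,fx=5,fy=5,interpolation=cv2.INTER_CUBIC)
    def poly(cx,cy,a,b,z,col):
        p=proj(im,[st(cx+s*a,cy+t*b,z) for s,t in((-1,-1),(1,-1),(1,1),(-1,1))])
        cv2.polylines(c,[np.int32(np.round(((p-[u0,v0])+.5)*5))],True,col,1)
    for s in(-1,1): poly(-.12,s*.032,.014,.014,.06,(0,0,255))
    poly(0,0,.15,.08,.02,(0,255,255)); poly(-.12,0,.025,.06,.045,(0,255,0)); poly(.132,0,.008,.05,.05,(255,0,255))
    c=c[:,:420];out.append(cv2.copyMakeBorder(c,0,550-c.shape[0],0,0,cv2.BORDER_CONSTANT))
cv2.imwrite("pics/ov1.png",np.hstack(out))
E
```

```text
[0.533 0.084] [ 0.98233857 -0.18711211] [0.65088063 0.06154655]
t 0.9 pos [ 0.2801 -0.5587  0.2313] shift tool [ 0.5141 -0.4612  0.1713] station [-0.1281 -0.6787] turn deg [ 0.   -0.   37.41] F [0.   0.75 0.81] open 0.0854
```

View pics/ov1.png

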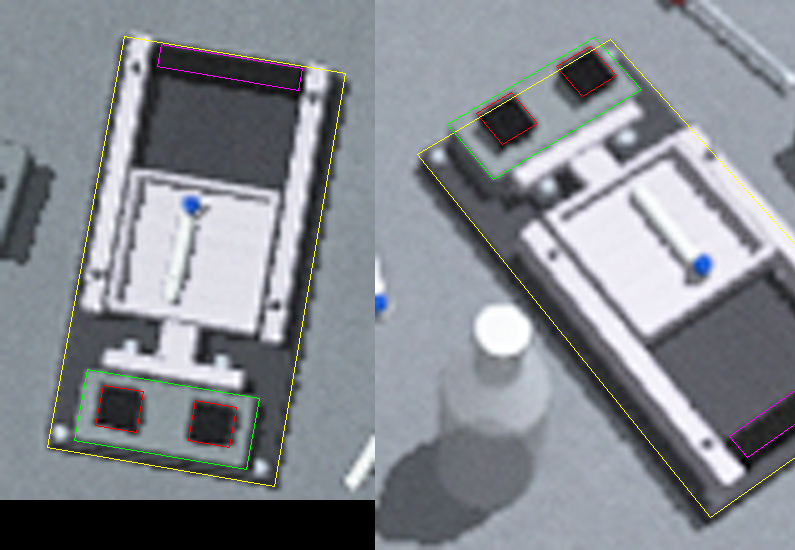

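The overlay fits in both views (keys within about 1–2 mm). Next I approach above the keys at height.

```bash
python3 -m jog '[0.58,0.043,-0.0385,0,0,0,0, 0.58,0.043,-0.0385,0,0,0,0, 0.58,0.043,-0.0385,0,0,0,0, 0.58,0.043,-0.0385,0,0,0,0, 0.58,0.043,-0.0385,0,0,0,0, 0.58,0.043,-0.0385,0,0,0,0, 0.58,0.043,-0.0385,0,0,0,0, 0.58,0.043,-0.0385,0,0,0,0, 0.58,0.043,-0.0385,0,0,0,0, 0.58,0.043,-0.0385,0,0,0,0]' 20 && python3 -m jog '[0.58,0.043,-0.0385,0,0,0,0, 0.58,0.041,-0.0375,0,0,0,0, 0.58,0,0,0.01,0,0,9.4, 0.58,0,0,0.01,0,0,9.4, 0.58,0,0,0.01,0,0,9.4, 0.58,0,0,0.01,0,0,9.2, 0.58,0,0,0,0,0,0, 0.58,0,0,0,0,0,0]'; python3 -c "from h import *;err()"
```

```text
t: 2.25
tool_pos: [0.4925, -0.0199, 0.2318]
tool_rot: [3.056, 0.723, 0.002]
contact_force: [0.9, -0.9, 0.4]
opening: 0.0498
t: 3.25
tool_pos: [0.5332, 0.0838, 0.1918]
tool_rot: [-3.128, 0.291, -0.001]
contact_force: [-0.3, -0.5, 1.3]
opening: 0.0495
t 3.25 pos [0.5332 0.0838 0.1918] shift tool [-3.000e-04 -1.000e-04  1.318e-01] station [ 0.0002 -0.0002] turn deg [-0.01 -0.04  0.14] F [-0.29 -0.47  1.34] open 0.0495
```

```bash
python3 -m jog '[0.58,0,0,0.04,0,0,0, 0.58,0,0,0.04,0,0,0, 0.58,0,0,0.03,0,0,0, 0.58,0,0,0,0,0,0, 0.58,0,0,0,0,0,0]'; python3 - <<'E'
from h import *
err();im=ctrl.get_image("scene");u0,v0=225,120
c=cv2.resize(im["image"][v0:v0+110,u0:u0+140],None,fx=5,fy=5,interpolation=cv2.INTER_CUBIC)
for s in(-1,1):
    p=proj(im,[st(-.12+a*.014,s*.032+b*.014,.06) for a,b in((-1,-1),(1,-1),(1,1),(-1,1))])
    cv2.polylines(c,[np.int32(((p-[u0,v0])+.5)*5)],True,(0,0,255),1)
cv2.imwrite("pics/above.png",c)
E
```

```text
t: 3.88
tool_pos: [0.5342, 0.0838, 0.0832]
tool_rot: [-3.128, 0.294, -0.004]
contact_force: [0.2, -0.4, 0.6]
opening: 0.0498
t 3.875 pos [0.5342 0.0838 0.0832] shift tool [-0.0013  0.0001  0.0232] station [0.0013 0.0001] turn deg [-0.03 -0.15  0.05] F [ 0.24 -0.39  0.59] open 0.0498
```

View pics/above.png

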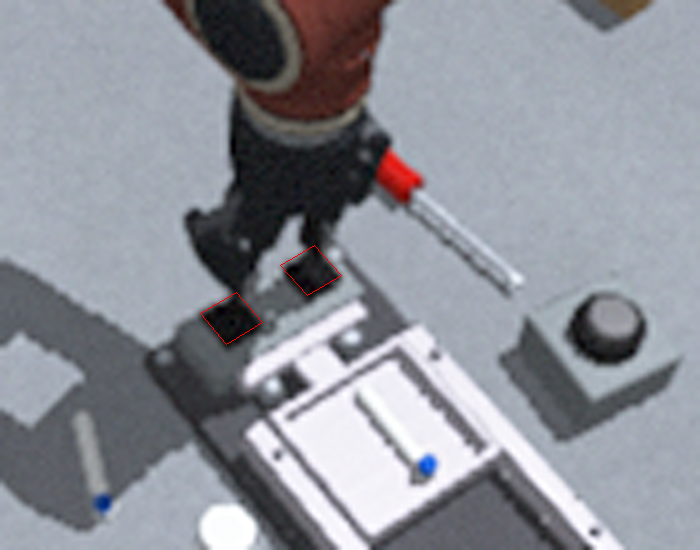

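Fingertips hover over both caps. I lower slowly to find contact.

```bash
python3 -m jog '[0.58,-0.001,0,0.01,0,0,0, 0.58,0,0,0.01,0,0,0, 0.58,0,0,0.002,0,0,0, 0.58,0,0,0,0,0,0]'; python3 -m jog '[0.58,0,0,0.002,0,0,0, 0.58,0,0,0,0,0,0]';python3 -m jog '[0.58,0,0,0.002,0,0,0, 0.58,0,0,0,0,0,0]'; python3 -m jog '[0.58,0,0,0.002,0,0,0, 0.58,0,0,0,0,0,0]'; python3 -c "from h import *;err();print(ctrl.get_obs()['wrist_torque'])"
```

```text
t: 4.42
tool_pos: [0.5317, 0.084, 0.0589]
tool_rot: [3.128, -0.295, -0.001]
contact_force: [0.0, 0.5, 1.1]
opening: 0.0495
t: 4.68
tool_pos: [0.532, 0.084, 0.0573]
tool_rot: [-3.128, 0.295, -0.0]
contact_force: [-0.2, 0.5, 0.4]
opening: 0.0496
t: 4.92
tool_pos: [0.5323, 0.084, 0.056]
tool_rot: [-3.128, 0.295, -0.001]
contact_force: [-2.5, -0.4, 4.7]
opening: 0.0495
t: 5.18
tool_pos: [0.5323, 0.084, 0.054]
tool_rot: [-3.128, 0.295, -0.001]
contact_force: [-2.3, -0.7, 6.5]
opening: 0.0497
t 5.175 pos [0.5323 0.084  0.054 ] shift tool [ 0.0007 -0.0001 -0.006 ] station [-0.0007 -0.0001] turn deg [-0.   -0.02  0.02] F [-2.31 -0.75  6.52] open 0.0497
[0.01837458 0.4625072  0.08158144]
```

Contact at about z = 0.057 with 6.5 N. I press on in steps to the stop.

```bash
python3 -m jog '[0.58,0,0,0.003,0,0,0, 0.58,0,0,0.003,0,0,0, 0.58,0,0,0,0,0,0]'; python3 -m jog '[0.58,0,0,0.001,0,0,0, 0.58,0,0,0,0,0,0]'; python3 -m jog '[0.58,0,0,0.001,0,0,0, 0.58,0,0,0,0,0,0]'; python3 -c "from h import *;err();print(ctrl.get_obs()['wrist_torque'])"
```

```text
t: 5.55
tool_pos: [0.5323, 0.084, 0.0485]
tool_rot: [3.128, -0.295, -0.0]
contact_force: [-5.0, -0.8, 10.7]
opening: 0.0492
t: 5.8
tool_pos: [0.5323, 0.084, 0.048]
tool_rot: [3.128, -0.295, -0.0]
contact_force: [-5.1, 0.1, 11.3]
opening: 0.0496
t: 6.05
tool_pos: [0.5324, 0.084, 0.048]
tool_rot: [3.128, -0.295, -0.001]
contact_force: [-7.7, -0.2, 16.1]
opening: 0.0499
t 6.05 pos [0.5324 0.084  0.048 ] shift tool [ 0.0006 -0.0001 -0.012 ] station [-0.0006 -0.0001] turn deg [0.02 0.04 0.03] F [-7.68 -0.19 16.09] open 0.0499
[-0.0450708   1.48888013 -0.04282299]
```

The force rises at z = 0.048, so both keys are on their stops. I hold.

```bash
R='ok'; python3 -m jog '[0.58,0,0,0,0,0,0, 0.58,0,0,0,0,0,0, 0.58,0,0,0,0,0,0, 0.58,0,0,0,0,0,0, 0.58,0,0,0,0,0,0, 0.58,0,0,0,0,0,0, 0.58,0,0,0,0,0,0, 0.58,0,0,0,0,0,0, 0.58,0,0,0,0,0,0, 0.58,0,0,0,0,0,0]'; python3 -m jog '[0.58,0,0,0,0,0,0, 0.58,0,0,0,0,0,0, 0.58,0,0,0,0,0,0, 0.58,0,0,0,0,0,0, 0.58,0,0,0,0,0,0, 0.58,0,0,0,0,0,0, 0.58,0,0,0,0,0,0, 0.58,0,0,0,0,0,0, 0.58,0,0,0,0,0,0, 0.58,0,0,0,0,0,0]'; python3 - <<'E'
from h import *
err();im=ctrl.get_image("scene");u0,v0=235,150
cv2.imwrite("pics/run.png",cv2.resize(im["image"][v0:v0+120,u0:u0+140],None,fx=5,fy=5,interpolation=cv2.INTER_CUBIC))
E
```

```text
t: 7.3
tool_pos: [0.5324, 0.0841, 0.048]
tool_rot: [3.128, -0.294, -0.001]
contact_force: [-9.1, -1.1, 16.4]
opening: 0.049
t: 8.55
tool_pos: [0.5324, 0.084, 0.048]
tool_rot: [3.128, -0.294, -0.001]
contact_force: [-8.6, 0.1, 17.3]
opening: 0.0497
t 8.55 pos [0.5324 0.084  0.048 ] shift tool [ 0.0006 -0.0001 -0.012 ] station [-0.0006 -0.0001] turn deg [0.02 0.03 0.03] F [-8.6   0.13 17.27] open 0.0497
```

View pics/run.png

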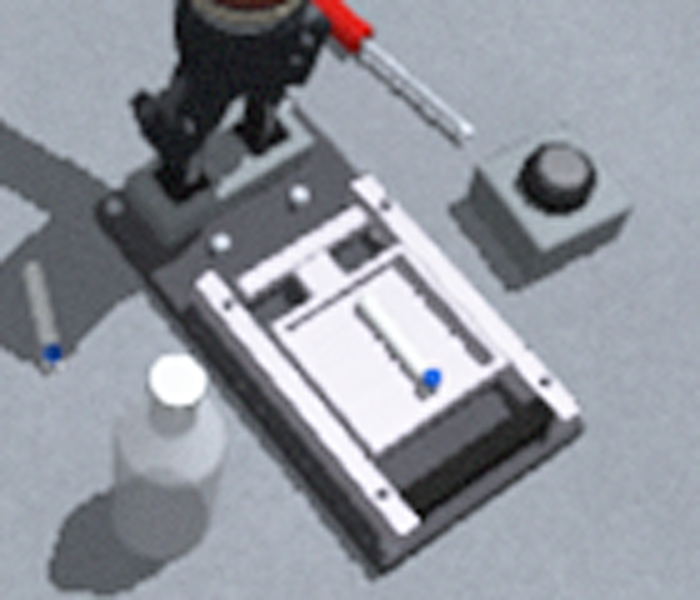

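The carrier is well under way, with its tray front near (440,395) and the stop beyond, and both fingers are on the keys. I hold for 3 s more.

```bash
python3 -m jog '[0.58,0,0,0,0,0,0, 0.58,0,0,0,0,0,0, 0.58,0,0,0,0,0,0, 0.58,0,0,0,0,0,0, 0.58,0,0,0,0,0,0, 0.58,0,0,0,0,0,0, 0.58,0,0,0,0,0,0, 0.58,0,0,0,0,0,0, 0.58,0,0,0,0,0,0, 0.58,0,0,0,0,0,0]'; python3 -m jog '[0.58,0,0,0,0,0,0, 0.58,0,0,0,0,0,0, 0.58,0,0,0,0,0,0, 0.58,0,0,0,0,0,0, 0.58,0,0,0,0,0,0, 0.58,0,0,0,0,0,0, 0.58,0,0,0,0,0,0, 0.58,0,0,0,0,0,0, 0.58,0,0,0,0,0,0, 0.58,0,0,0,0,0,0]'; python3 -m jog '[0.58,0,0,0,0,0,0, 0.58,0,0,0,0,0,0, 0.58,0,0,0,0,0,0, 0.58,0,0,0,0,0,0]'; python3 - <<'E'
from h import *
im=ctrl.get_image("scene");u0,v0=235,150
c=cv2.resize(im["image"][v0:v0+120,u0:u0+140],None,fx=5,fy=5,interpolation=cv2.INTER_CUBIC)
# initial tray x in station unknown: draw stop face (x=.124,z=.05) magenta
p=proj(im,[st(.124,-.05,.05),st(.124,.05,.05)]);q=np.int32(((p-[u0,v0])+.5)*5);cv2.line(c,tuple(map(int,q[0])),tuple(map(int,q[1])),(255,0,255),1)
cv2.imwrite("pics/run2.png",c)
E
```

```text
t: 9.85
tool_pos: [0.5324, 0.084, 0.0479]
tool_rot: [3.128, -0.294, -0.001]
contact_force: [-7.9, -1.2, 16.7]
opening: 0.0496
t: 11.1
tool_pos: [0.5324, 0.084, 0.048]
tool_rot: [3.128, -0.294, -0.001]
contact_force: [-8.5, -0.9, 17.1]
opening: 0.0494
t: 11.6
tool_pos: [0.5324, 0.084, 0.048]
tool_rot: [3.128, -0.294, -0.001]
contact_force: [-8.1, -0.3, 17.4]
opening: 0.0493
```

View pics/run2.png

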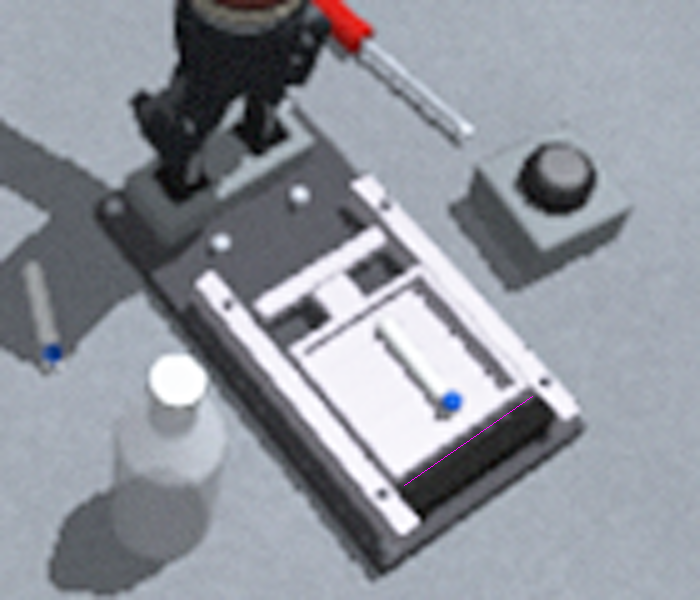

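The tray front is against the stop face (magenta line), with the keys held. I release straight up.

```bash
python3 -m jog '[0.58,0,0,0,0,0,0, 0.58,0,0,0,0,0,0, 0.58,0,0,-0.005,0,0,0, 0.58,0,0,-0.005,0,0,0, 0.58,0,0,-0.01,0,0,0, 0.58,0,0,-0.03,0,0,0, 0.58,0,0,-0.05,0,0,0, 0.58,0,0,-0.05,0,0,0, 0.58,0,0,0,0,0,0, 0.58,0,0,0,0,0,0]'; python3 - <<'E'
from h import *
err();im=ctrl.get_image("scene");u0,v0=235,150
c=cv2.resize(im["image"][v0:v0+120,u0:u0+140],None,fx=5,fy=5,interpolation=cv2.INTER_CUBIC)
for s in(-1,1):
    p=proj(im,[st(-.12+a*.014,s*.032+b*.014,.06) for a,b in((-1,-1),(1,-1),(1,1),(-1,1))])
    cv2.polylines(c,[np.int32(((p-[u0,v0])+.5)*5)],True,(0,0,255),1)
cv2.imwrite("pics/end.png",c)
E
```

```text
t: 12.9
tool_pos: [0.5317, 0.084, 0.1948]
tool_rot: [3.128, -0.295, -0.001]
contact_force: [-0.5, 0.6, -0.6]
opening: 0.0497
t 12.9 pos [0.5317 0.084  0.1948] shift tool [ 0.0013 -0.0002  0.1348] station [-0.0013 -0.0002] turn deg [0.   0.02 0.01] F [-0.52  0.61 -0.6 ] open 0.0497
```

View pics/end.png

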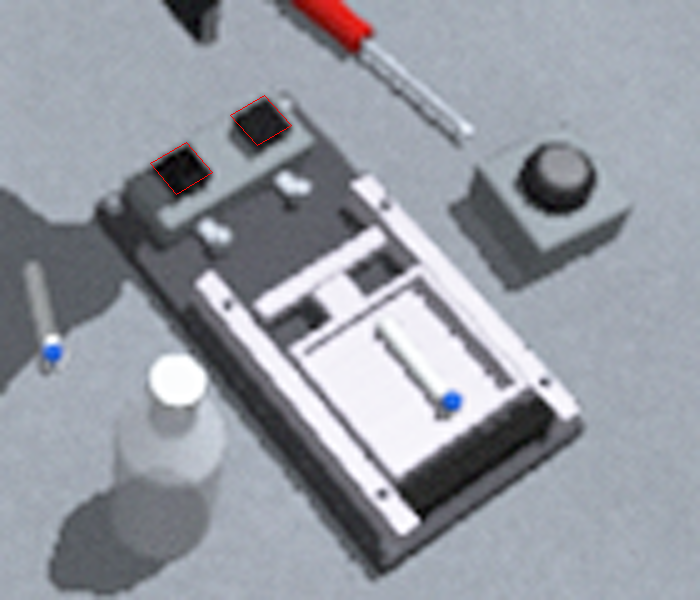

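Both keys and pins are up again, the carrier is at the stop with the brush head in it, and the gripper is clear.

```bash
python3 -c "from station import ctrl;print(ctrl.finish_job())"
```

```text
the job is handed in; nothing more can be done
None
```

I pressed both keys down together, and the carrier ran out to the rubber end stop by itself while I held them. I then let both keys up, raised the gripper clear and handed the job in at about 13 s of the 38 s allowed. The hand-in gave no verdict.

- **Position:** I located the keys from both cameras. The fitted station outline matched the pictures to about 1–2 mm, and the caps came out 64 mm apart as specified.
- **Pressing:** The fingertips met the keys at a tool height of about 57 mm. Both keys went down together to their stops at 48 mm, and I held them there for about 6 s with about 17 N in total.
- **End of run:** While the keys were still held, the picture showed the tray front against the end-stop face.
- **Final check:** The last picture shows both caps and stop pins up, the brush head lying in the tray, and the bottle, loose brush, driver and start button where they were. The force on the tool was back to noise, and the tips were about 13 cm above the keys.

**Unexplained reading:** I also saw a sideways force of about 8 N on the tool during the hold, probably friction on the keys. It disappeared on release.

**Not checked:** I had no direct readings of the key and carrier joints, so those positions are judged from the pictures and the forces. I did not look again at the mouse, the red tray or the carton after the first pictures, but the arm's path stayed well above them.

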